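# Make one print on the hinged stamping press

## Task

Make one print on the small hinged stamping press: with the fingertips, tip the wooden leaf up by its free edge and turn it over the spine so that its stamp comes down on the white card, press the leaf down firmly until it lies level on its two stop posts and keep it down for about a second, then turn it back over the spine to lie flat and open as before. Only push and press: do not pinch the leaf's edge between the fingers, do not shift or lift the press, and leave the ink pad and the loose stamps where they are.

Things in the scene. Friction and masses are not known exactly. Their poses are not given: they have to be found in the camera images.
- press: The stamping press: a loose dark wooden board on four 10 mm feet, 156 mm along its x, 224 mm along its y, 26 mm high, about 1.7 kg; it slides if pushed hard. Origin: middle of its underside, on the table, z up. The spine runs along x above its middle; the leaf lies open over the +y half, level on two 14 mm rest posts, at the start. Nothing on it but the leaf and stamp stands above 49 mm
- spine (a point): Middle of the hinge axis, 43 mm above the table; its x axis lies along the hinge, its y axis points to the side where the open leaf lies at the start
- card (a point): Middle of the white card's top, 29 mm above the table, on a grey mat over the press's -y half. The card is 105 mm along the spine, 74 mm across, fixed in its corner fence. Beyond it, 100 mm from the spine, stand the two rubber-capped steel stop posts, 14 mm high above the board, 52 mm to either side
- leaf (a joint): Angle of the wooden leaf about the spine, rad: 0 lying flat open on the +y side, 1.57 upright, 3.14 turned over to the -y side and level on the stop posts. Left alone there it rests at about 3.08, its free edge some 9 mm high, propped by the cushioned stamp. Damped hinge: let go, the leaf (about 0.16 kg) sinks in a few seconds to its side of upright, but may stay put within 0.2 rad of upright
- leaf_edge (a point): Middle of the leaf's free edge, at half thickness, 152 mm from the hinge axis. y axis: along the leaf, away from the spine; z axis: out of the face that bears the stamp (up while open). The leaf is a flat board 124 mm along the spine and 6 mm thick; its last 40 mm overhang the press's board on either side, 39 mm above the bare table
- leaf_middle (a point): The leaf 60 mm from the hinge axis, at half thickness, at the middle of the stamp; axes as leaf_edge. The stamp, 56 mm (along the spine) x 44 mm, stands 14 mm out of the face that is up while open, on a springy cushion: with the leaf turned over, about 10 N down here, or 5 N near the free edge, brings the leaf level on its stops
- grip_out: Black ribbed rubber strip (108 x 22 mm, 1 mm proud) on the back of the leaf along its free edge: below while the leaf is open, on top when it is turned over. Origin on the hinge axis, axes as leaf_edge
- grip_in: The like strip on the face of the leaf that bears the stamp: on top while the leaf is open, below when it is turned over. Origin on the hinge axis, axes as leaf_edge
- ink_pad: Bystander: a loose black ink pad, 57 x 80 x 14 mm, origin at the middle of its underside
- handle_stamp: Bystander: a loose turned wooden hand stamp, 32 x 39 mm, 74 mm tall, origin at the middle of its underside
- block_stamp: Bystander: a loose wooden block stamp, 40 x 52 x 20 mm, origin at the middle of its underside

How it is judged:
On the way, in this order (a step that is already met when the one before it is completed fails the run):
1. the leaf has been turned over the spine onto the card (value of joint leaf above 3 rad), for 0.1 s.
2. the leaf is pressed down level onto its stop posts (value of joint leaf above 3.122 rad), for 0.5 s.
3. the leaf has been turned back to lie open (value of joint leaf below 0.06 rad), for 0.2 s.
At the end, for the whole second after the job is handed in: The leaf lies still and flat open again (within 0.05 rad), after it was turned over and pressed to within 0.02 rad of level on its stops for half a second; the press stands flat and still within 10 mm of where it was (value of joint leaf below 0.05 rad and velocity of joint leaf between -0.05 and 0.05 rad/s and distance of press from where it was at the start of the episode below 0.01 m and angle between press's own z axis and vertical below 0.03 rad and linear speed of press below 0.01 m/s); the robot touches nothing.
It fails at once if the press is shifted by more than 10 mm or tipped up (distance of press from where it was at the start of the episode above 0.01 m or angle between press's own z axis and vertical above 0.08 rad).
It fails at once if the leaf's edge is pinched between the fingers (contact force between the fingers and grip_in above 1 N and contact force between the fingers and grip_out above 1 N).
It fails at once if the ink pad is disturbed (distance of ink_pad from where it was at the start of the episode above 0.02 m).
It fails at once if the hand stamp is disturbed (distance of handle_stamp from where it was at the start of the episode above 0.02 m).
It fails at once if the block stamp is disturbed (distance of block_stamp from where it was at the start of the episode above 0.02 m).
It also fails if it takes over 66 s, if anything falls off the work surface, if the arm or the gripper's body presses on something with over 40 N, if the wrist force passes 120 N, or if a joint passes its speed limit or range.

## Robot

A 6-joint arm with a two-finger parallel gripper is mounted at the origin on the work surface; the furniture and walls round the work are solid. World frame = base frame: x ahead of the robot, y to its left, z up, the work surface at z = 0. Lengths are in m, angles in rad, forces in N, time in s.
With the tool pointing down it reaches from about 0.325 to 0.85 m from the base axis. Payload 4.4 kg.
Tool frame: the origin (TCP) lies midway between the tips of the shut fingers; the grasp point (between the pads) lies manip.grip_depth behind it (manip.grip_depth is the distance from the TCP to the grasp point, in m); z points along the fingers, y is the direction in which the jaws open and shut (so a half turn about z gives the same grasp; the last joint's range is limited). The gripper opens to 94 mm and grips with 3 to 60 N. Pads are 16 mm wide; open, the fingers measure 119 mm over their backs; the gripper's body (75 mm by 177 mm) begins 78 mm behind the grasp point.
Start: joints at [-1.421, 0.207, 1.542, -0, 1.393, -0.15], TCP at [0.17, -0.549, 0.205] pointing down, gripper open.
Joint ranges: [-2.73, 2.73], [-0.86, 2.22], [0.23, 2.46], [-1.11, 4.25], [0.08, 2.63], [-2.82, 2.82]. Speed limits (rad/s): [2.79, 2.79, 3.14, 3.14, 3.14, 3.14].

## Interface

Orientations are given as a unit quaternion [w, x, y, z].
In Python, from bench import manip gives the robot as it stands. The module is installed in compiled form; this text tells all that it offers.
- The arm moves only by the shell command python3 -m creep 'ROWS' [FORCE]. ROWS is JSON, a list of rows, each a list of 3 entries, a list of its own where there are three numbers: the closure, from 0 (fully open) to 1 (shut), then the shift along the tool's x, y, z in m, then the turn, a rotation vector about the tool's x, y, z in degrees. A call has exactly 5 rows; each row shifts and turns the pose as measured when the row begins, along the tool's axes as they then stand; what a row does not reach is not made up. A row lasts 1/8 s, in which the tool goes at most 62.5 mm and 10.7 degrees, less where a joint would pass 70% of its speed; a pose out of reach is approached as far as the arm can. A call with a gripper value outside its range is refused whole. The fingers move at their own pace and stop on an object; FORCE is the grip in N (left out, the last holds). Time passes only in rows, so rows that do not move let the fingers close, or fill a call up. It gives the time, the measured TCP pose, the force and the opening at its end, in the units of the state.
- manip.get_obs(): the state, without advancing time (a new reading comes with each control period).
- manip.read_camera(name): name is "side" or "top"; returns a dict with "pixels" (384x512x3 uint8, red, green, blue), "z_map" (384x512 float32, m along the optical axis (not along the pixel's ray), 0 where there is no reading), "mtx" (3x3 intrinsics, pixels), "rvec" (rotation vector, rad) and "tvec" (3), from world to camera coordinates, as OpenCV has them. Camera axes: x right, y down, z forward; pixel columns grow to the right and rows downward; lengths in m; the calibration is good to about 2 mm. A picture is of the moment at which its call begins.
- manip.close_job(): hands the job in, once; it reports no verdict.
The state is a dict: "clock": time; "joints": joint angles; "qvel": joint speeds; "joint_efforts": joint torques, N m; "tcp_pos": TCP position; "ee_rot": TCP orientation; "ft_force": force on the tool from outside, world axes, zero at the start; "moment": the same for the moment, N m; "width": opening from 0.0 (shut) to 1.0 (fully open).
Only numpy, scipy, OpenCV 4.12 (cv2) and the standard library are available. Lean on these libraries where they do the work, as an engineer would, in place of code of your own. Each camera call takes 0.05 s, during which the arm holds its last target.

## Working session

There is one attempt and no reset: what is moved stays moved. The work goes in short steps, Python scripts to look and compute and a shell command to move; the robot and the scene stay as the last step left them, time stands still between calls to the robot, and variables do not carry over. Pictures are saved under pics/ and viewed, and the job is handed in when it is done.

```bash
mkdir -p pics; cat > h.py <<'E'
import numpy as np,cv2
from bench import manip
def cap(n,f):
    d=manip.read_camera(n); cv2.imwrite('pics/'+f,d['pixels'][:,:,::-1]); np.savez('pics/'+f+'.npz',**d); return d
def world(d):
    R=cv2.Rodrigues(np.array(d['rvec'],float))[0];t=np.array(d['tvec'],float).reshape(3);K=d['mtx'];z=d['z_map']
    v,u=np.mgrid[:z.shape[0],:z.shape[1]]
    P=np.stack([(u-K[0,2])/K[0,0]*z,(v-K[1,2])/K[1,1]*z,z],-1)
    return (P-t)@R
def st():
    o=manip.get_obs(); 
    for k in o: print(k,np.round(o[k],3))
E
python3 - <<'E'
from h import *
st(); print(manip.grip_depth)
for n in('top','side'):
    d=cap(n,n+'0.png'); R=cv2.Rodrigues(np.array(d['rvec'],float))[0]; print(n,-R.T@np.array(d['tvec']).reshape(3),R[2])
E
```

```text
clock 0.0
joints [-1.42   0.207  1.543 -0.     1.394 -0.151]
qvel [-0.002  0.001  0.001  0.    -0.001  0.001]
joint_efforts [-1.0000e-03 -3.7088e+01 -2.8141e+01  7.0000e-02  3.6000e-02 -0.0000e+00]
tcp_pos [ 0.17  -0.548  0.204]
ee_rot [-0.001  0.989  0.15  -0.   ]
ft_force [-0.091 -0.065  0.532]
moment [-0.026 -0.006 -0.023]
width 0.998
0.0188
top [0.44010678 0.09027249 0.9306296 ] [ 0.18441259 -0.00113807 -0.98284826]
side [1.02841946 0.36434761 0.86170134] [-0.4531208  -0.26833897 -0.85010337]
```

View pics/top0.png

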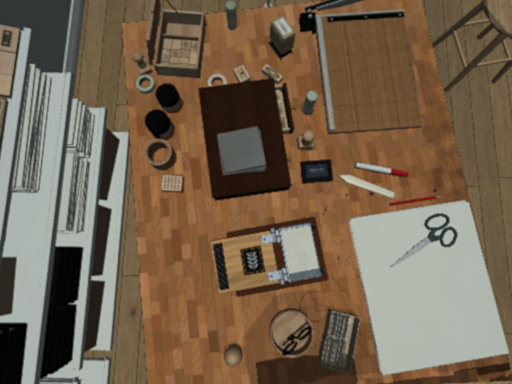

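View pics/side0.png

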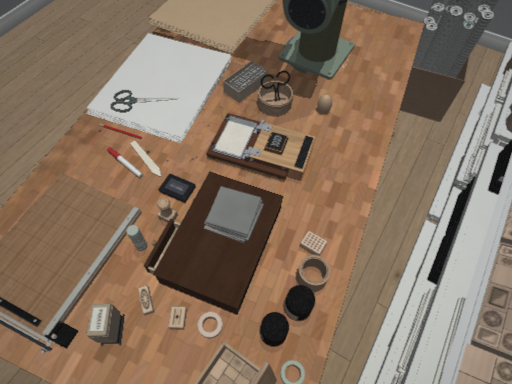

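The top view shows the press at about (268,257). The leaf points left, with its black free-edge strip at (221,263) and the card at (300,251). Next I'll zoom in and get world coordinates.

```bash
python3 - <<'E'
from h import *
d=np.load('pics/top0.png.npz'); P=world(d)
im=d['pixels'][205:310,195:345,::-1]; cv2.imwrite('pics/z1.png',cv2.resize(im,None,fx=5,fy=5,interpolation=cv2.INTER_CUBIC))
for u,v in [(213,242),(216,264),(221,263),(228,288),(253,261),(272,240),(278,275),(300,251),(315,222),(325,280),(290,155),(307,140),(317,171),(232,354),(291,330),(200,263),(240,180)]: print((u,v),P[v,u].round(3))
# points high above leaf: mask z 0.036..0.05
m=(P[...,2]>.037)&(P[...,2]<.046); m[:, :205]=0; m[:,335:]=0; m[:215]=0; m[300:]=0
q=P[m]; print(len(q), cv2.minAreaRect(q[:,:2].astype(np.float32)))
m=(P[...,2]>.018)&(P[...,2]<.034); m[:, :205]=0; m[:,335:]=0; m[:215]=0; m[300:]=0
q=P[m]; print(len(q), cv2.minAreaRect(q[:,:2].astype(np.float32)))
E
```

```text
(213, 242) [0.48  0.183 0.045]
(216, 264) [0.428 0.174 0.047]
(221, 263) [0.431 0.162 0.046]
(228, 288) [0.374 0.144 0.047]
(253, 261) [0.437 0.087 0.058]
(272, 240) [0.487 0.042 0.049]
(278, 275) [0.405 0.027 0.045]
(300, 251) [ 0.463 -0.027  0.029]
(315, 222) [ 0.534 -0.065  0.026]
(325, 280) [ 0.394 -0.092  0.001]
(290, 155) [ 0.712 -0.006  0.001]
(307, 140) [ 0.732 -0.04   0.068]
(317, 171) [ 0.667 -0.074  0.014]
(232, 354) [0.23  0.13  0.052]
(291, 330) [ 0.276 -0.008  0.007]
(200, 263) [0.429 0.218 0.   ]
(240, 180) [0.626 0.121 0.074]
1097 ((0.44778308272361755, 0.053234830498695374), (0.13068629801273346, 0.2566087245941162), 10.920853614807129)
3405 ((0.45131054520606995, 0.029042042791843414), (0.15623758733272552, 0.22421416640281677), 11.306584358215332)
```

View pics/z1.png

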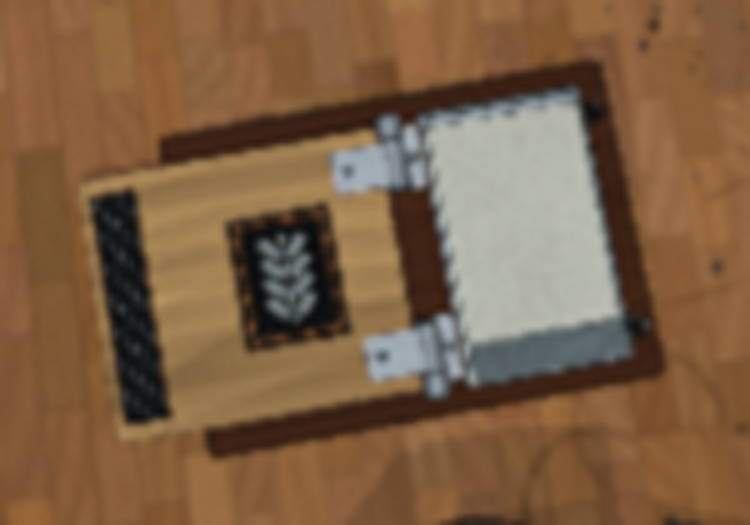

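```bash
cat >> h.py <<'E'
from scipy.spatial.transform import Rotation as Ro
a=np.radians(11.3); X=np.array([np.cos(a),np.sin(a),0]); Y=np.array([-np.sin(a),np.cos(a),0]); Z=np.array([0,0,1.])
S=np.array([.4513,.0290,.043])
def cur():
    o=manip.get_obs(); w=o['ee_rot']; return np.array(o['tcp_pos']),Ro.from_quat([w[1],w[2],w[3],w[0]]),o
def orient(t,side=1,s=1):
    """t deg tilt; side=1: pointing to -Y (from leaf-open side). tool y = s*X"""
    t=np.radians(t); z=-side*np.sin(t)*Y-np.cos(t)*Z; y=s*X; return Ro.from_matrix(np.c_[np.cross(y,z),y,z])
def pt(x,y,z): # press coords, z above table
    return np.array([S[0],S[1],0])+x*X+y*Y+z*Z
def plan(target,Rt,n=5):
    p,R,o=cur(); rv=(R.inv()*Rt).as_rotvec(); print('dist',np.linalg.norm(target-p),'deg',np.degrees(np.linalg.norm(rv)))
    for i in range(n):
        Ri=R*Ro.from_rotvec(rv*i/n); print((Ri.inv().apply((target-p)/n)).round(4).tolist(), np.degrees(rv/n).round(2).tolist())
def rep():
    p,R,o=cur(); d=p-S; print('t',round(o['clock'],2),'press xyz(tab)',(np.array([d@X,d@Y,p[2]])*1000).round(1),'zdir',[round(float(R.as_matrix()[:,2]@v),2) for v in(X,Y,Z)],'F',np.round([o['ft_force']@X,o['ft_force']@Y,o['ft_force'][2]],2),'w',round(float(o['width']),2),'q',np.round(o['joints'],2))
E
python3 - <<'E'
from h import *
p,R,o=cur(); q=o['joints']
B=Ro.from_euler('ZYZYZ',[q[0],q[1]+q[2],q[3],q[4],q[5]])
print((B.inv()*R).as_matrix().round(3))
C=B.inv()*R
for side,wp in((1,pt(0,.152+.17,0)),(-1,pt(0,-.152-.17,0))):
  for s in(1,-1):
   for t in (45,55):
    W=orient(t,side,s)*C.inv()
    q1=np.arctan2(wp[1],wp[0])
    for pit in(1.6,1.9):
      e=(Ro.from_euler('ZY',[q1,pit]).inv()*W).as_euler('ZYZ'); print(side,s,t,pit,q1.round(2),e.round(2))
E
```

```text
Traceback (most recent call last):
  File "scipy/spatial/transform/_rotation.pyx", line 1413, in scipy.spatial.transform._rotation.Rotation.from_euler
ValueError: Expected axis specification to be a non-empty string of upto 3 characters, got ZYZYZ
```

```bash

python3 - <<'E'
from h import *
p,R,o=cur(); q=o['joints']
B=Ro.from_euler('ZY',[q[0],q[1]+q[2]])*Ro.from_euler('ZYZ',[q[3],q[4],q[5]])
print((B.inv()*R).as_matrix().round(3))
C=B.inv()*R
for side,wp in((1,pt(0,.152+.17,0)),(-1,pt(0,-.152-.17,0))):
  for s in(1,-1):
   for t in (45,55):
    W=orient(t,side,s)*C.inv()
    q1=np.arctan2(wp[1],wp[0])
    for pit in(1.6,1.9):
      e=(Ro.from_euler('ZY',[q1,pit]).inv()*W).as_euler('ZYZ'); print(side,s,t,pit,q1.round(2),e.round(2))
print(plan(pt(0,0,.2),orient(0,1,1)),plan(pt(0,0,.2),orient(0,1,-1)))
E
```

```text
[[ 0. -1. -0.]
 [ 1.  0.  0.]
 [-0. -0.  1.]]
1 1 45 1.6 0.73 [-0.71  1.91  0.41]
1 1 45 1.9 0.73 [-0.66  1.68  0.61]
1 1 55 1.6 0.73 [-0.88  1.98  0.35]
1 1 55 1.9 0.73 [-0.81  1.78  0.58]
1 -1 45 1.6 0.73 [-0.71  1.91 -2.73]
1 -1 45 1.9 0.73 [-0.66  1.68 -2.54]
1 -1 55 1.6 0.73 [-0.88  1.98 -2.79]
1 -1 55 1.9 0.73 [-0.81  1.78 -2.56]
-1 1 45 1.6 -0.51 [ 0.64  2.02 -0.56]
-1 1 45 1.9 -0.51 [ 0.58  1.78 -0.74]
-1 1 55 1.6 -0.51 [ 0.81  2.11 -0.48]
-1 1 55 1.9 -0.51 [ 0.72  1.89 -0.71]
-1 -1 45 1.6 -0.51 [0.64 2.02 2.58]
-1 -1 45 1.9 -0.51 [0.58 1.78 2.4 ]
-1 -1 55 1.6 -0.51 [0.81 2.11 2.66]
-1 -1 55 1.9 -0.51 [0.72 1.89 2.43]
dist 0.6422426689055121 deg 84.06714823344208
[0.0879, -0.0937, 0.0011] [-0.02, -0.02, -16.81]
[0.1112, -0.0642, 0.001] [-0.02, -0.02, -16.81]
[0.1251, -0.0293, 0.001] [-0.02, -0.02, -16.81]
[0.1282, 0.0081, 0.0009] [-0.02, -0.02, -16.81]
[0.1204, 0.0449, 0.0009] [-0.02, -0.02, -16.81]
dist 0.6422426689055121 deg 95.9329722009815
[0.0879, -0.0937, 0.0011] [-0.02, 0.02, 19.19]
[0.0522, -0.1173, 0.0011] [-0.02, 0.02, 19.19]
[0.0108, -0.128, 0.001] [-0.02, 0.02, 19.19]
[-0.0319, -0.1244, 0.001] [-0.02, 0.02, 19.19]
[-0.071, -0.107, 0.0009] [-0.02, 0.02, 19.19]
None None
```

```bash

python3 - <<'E'
from h import *
p,R,o=cur()
plan(np.array([.39,-.37,.25]),R*Ro.from_rotvec([0,0,-np.radians(50)]))
E
```

```text
dist 0.2867397389296901 deg 50.0
[0.0526, -0.0211, -0.0091] [-0.0, 0.0, -10.0]
[0.0554, -0.0116, -0.0091] [-0.0, 0.0, -10.0]
[0.0566, -0.0018, -0.0091] [-0.0, 0.0, -10.0]
[0.0561, 0.008, -0.0091] [-0.0, 0.0, -10.0]
[0.0538, 0.0176, -0.0091] [-0.0, 0.0, -10.0]
```

```bash

python3 -m creep '[[1,[0.052,-0.021,-0.009],[0,0,-10]],[1,[0.055,-0.012,-0.009],[0,0,-10]],[1,[0.056,-0.002,-0.009],[0,0,-10]],[1,[0.056,0.008,-0.009],[0,0,-10]],[1,[0.054,0.018,-0.009],[0,0,-10]]]' 20
python3 - <<'E'
from h import *
rep()
plan(np.array([.47,-.10,.26]),orient(0))
E
```

```text
clock: 0.72
tcp_pos: [0.3891, -0.3646, 0.2471]
ee_rot: [-0.004, 0.827, 0.561, 0.001]
ft_force: [1.2, -0.7, 0.5]
width: 0.503
t 0.72 press xyz(tab) [-138.1 -373.7  247.1] zdir [-0.0, 0.01, -1.0] F [ 1.03 -0.87  0.49] w 0.5 q [-0.92  0.09  1.59  0.    1.47 -0.54]
dist 0.27695169292247035 deg 32.986854980658315
[0.0552, -0.0045, -0.0022] [-0.04, -0.09, -6.6]
[0.0553, 0.0018, -0.0023] [-0.04, -0.09, -6.6]
[0.0547, 0.0082, -0.0024] [-0.04, -0.09, -6.6]
[0.0534, 0.0144, -0.0025] [-0.04, -0.09, -6.6]
[0.0514, 0.0205, -0.0025] [-0.04, -0.09, -6.6]
```

```bash

python3 -m creep '[[1,[0.055,-0.004,-0.002],[0,0,-6.6]],[1,[0.055,0.002,-0.002],[0,0,-6.6]],[1,[0.055,0.008,-0.002],[0,0,-6.6]],[1,[0.053,0.014,-0.002],[0,0,-6.6]],[1,[0.051,0.02,-0.002],[0,0,-6.6]]]'
python3 - <<'E'
from h import *
rep()
plan(pt(0,.12,.26),orient(35))
E
```

```text
clock: 1.35
tcp_pos: [0.4698, -0.0918, 0.2578]
ee_rot: [-0.004, 0.626, 0.78, 0.002]
ft_force: [0.9, 0.1, -0.8]
width: 0.008
t 1.35 press xyz(tab) [  -5.6 -122.   257.8] zdir [-0.0, 0.01, -1.0] F [ 0.89 -0.07 -0.75] w 0.01 q [-0.38 -0.04  1.7   0.01  1.49 -0.6 ]
dist 0.2421068955245067 deg 35.56646199954617
[0.0484, 0.0021, 0.0] [0.06, -7.11, 0.23]
[0.048, 0.0019, -0.006] [0.06, -7.11, 0.23]
[0.0469, 0.0017, -0.0119] [0.06, -7.11, 0.23]
[0.0451, 0.0015, -0.0176] [0.06, -7.11, 0.23]
[0.0426, 0.0013, -0.023] [0.06, -7.11, 0.23]
```

```bash

python3 -m creep '[[1,[0.048,0.002,0],[0,-7,0.2]],[1,[0.048,0.002,-0.006],[0,-7,0.2]],[1,[0.047,0.002,-0.012],[0,-7,0.2]],[1,[0.045,0.0015,-0.018],[0,-7,0.2]],[1,[0.043,0.0015,-0.023],[0,-7,0.2]]]'
python3 - <<'E'
from h import *
rep()
plan(pt(0,.22,.15),orient(52))
E
```

```text
clock: 1.98
tcp_pos: [0.4282, 0.1531, 0.2617]
ee_rot: [0.241, 0.605, 0.735, -0.187]
ft_force: [1.3, 0.3, -0.7]
width: 0.003
t 1.98 press xyz(tab) [  1.7 126.2 261.7] zdir [0.01, -0.58, -0.81] F [ 1.3   0.01 -0.65] w 0.0 q [ 0.57  0.09  1.69 -0.58  1.59  0.43]
dist 0.14589110083447157 deg 16.537102272416202
[0.0282, -0.0007, 0.0073] [0.15, -3.3, -0.11]
[0.0286, -0.0006, 0.0056] [0.15, -3.3, -0.11]
[0.0289, -0.0005, 0.004] [0.15, -3.3, -0.11]
[0.0291, -0.0005, 0.0023] [0.15, -3.3, -0.11]
[0.0292, -0.0004, 0.0006] [0.15, -3.3, -0.11]
```

```bash

python3 -m creep '[[1,[0.028,0,0.007],[0,-3.3,0]],[1,[0.029,0,0.006],[0,-3.3,0]],[1,[0.029,0,0.004],[0,-3.3,0]],[1,[0.029,0,0.002],[0,-3.3,0]],[1,[0.029,0,0.001],[0,-3.3,0]]]'
python3 - <<'E'
from h import *
rep()
plan(pt(0,.195,.045),orient(55))
E
```

```text
clock: 2.6
tcp_pos: [0.4094, 0.2534, 0.1459]
ee_rot: [0.349, 0.568, 0.695, -0.271]
ft_force: [0.4, -0.2, 0.5]
width: 0.003
t 2.6 press xyz(tab) [  2.8 228.2 145.9] zdir [0.02, -0.79, -0.61] F [ 0.31 -0.29  0.45] w 0.0 q [ 0.84  0.52  1.55 -0.71  1.68  0.79]
dist 0.10631106662771098 deg 2.8666088470621776
[0.012, -0.001, 0.0176] [0.25, -0.51, -0.09]
[0.0121, -0.0009, 0.0175] [0.25, -0.51, -0.09]
[0.0123, -0.0008, 0.0173] [0.25, -0.51, -0.09]
[0.0124, -0.0008, 0.0172] [0.25, -0.51, -0.09]
[0.0126, -0.0007, 0.0171] [0.25, -0.51, -0.09]
```

```bash

python3 -m creep '[[1,[0.012,-0.001,0.0175],[0.25,-0.5,0]],[1,[0.012,-0.001,0.0175],[0.25,-0.5,0]],[1,[0.012,-0.001,0.0175],[0.25,-0.5,0]],[1,[0.012,-0.001,0.017],[0.25,-0.5,0]],[1,[0.0125,-0.001,0.017],[0.25,-0.5,0]]]'
python3 - <<'E'
from h import *
rep()
plan(pt(0,.185,.016),orient(55))
d=cap('side','s1.png');cv2.imwrite('pics/s1z.png',cv2.resize(d['pixels'][60:230,180:400,::-1],None,fx=3.5,fy=3.5))
E
```

```text
clock: 3.22
tcp_pos: [0.4125, 0.2165, 0.0397]
ee_rot: [0.358, 0.565, 0.683, -0.293]
ft_force: [0.4, 0.1, -0.6]
width: 0.005
t 3.23 press xyz(tab) [ -1.3 191.4  39.7] zdir [-0.0, -0.82, -0.57] F [ 0.45  0.   -0.58] w 0.0 q [ 0.8   0.69  1.6  -0.74  1.54  0.91]
dist 0.024557452326455093 deg 0.42852219249208884
[0.0031, 0.0003, 0.0038] [-0.03, 0.01, -0.08]
[0.0031, 0.0003, 0.0038] [-0.03, 0.01, -0.08]
[0.0031, 0.0003, 0.0038] [-0.03, 0.01, -0.08]
[0.0031, 0.0003, 0.0038] [-0.03, 0.01, -0.08]
[0.0031, 0.0003, 0.0038] [-0.03, 0.01, -0.08]
```

View pics/s1z.png

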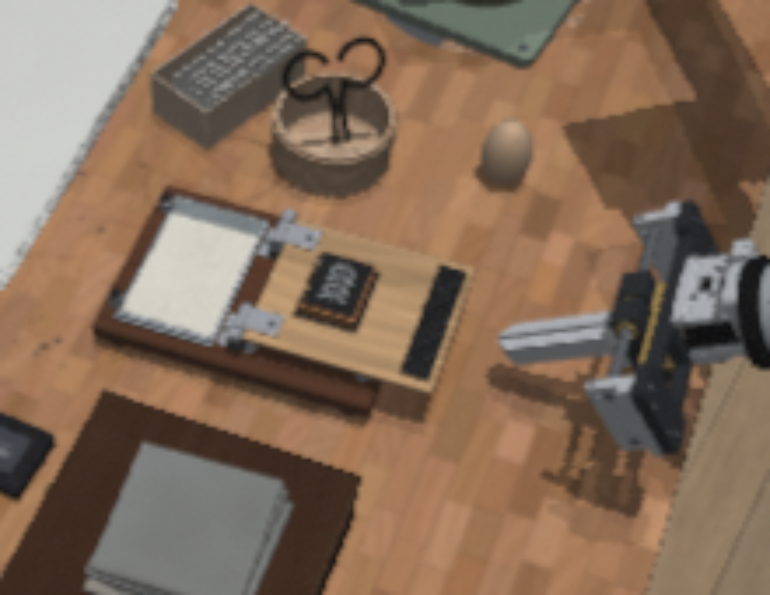

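```bash

python3 -m creep '[[1,[0.004,0.0003,0.005],[0,0,0]],[1,[0.004,0.0003,0.005],[0,0,0]],[1,[0.004,0.0003,0.005],[0,0,0]],[1,[0.003,0.0003,0.004],[0,0,0]],[1,[0.0015,0,0.002],[0,0,0]]]'
python3 - <<'E'
from h import *
rep()
plan(pt(0,.138,.014),orient(55))
E
```

```text
clock: 3.9
tcp_pos: [0.4149, 0.2075, 0.0107]
ee_rot: [0.357, 0.565, 0.683, -0.294]
ft_force: [-0.1, 0.2, 0.3]
width: 0.003
t 3.9 press xyz(tab) [ -0.7 182.1  10.7] zdir [-0.0, -0.82, -0.57] F [-0.07  0.25  0.32] w 0.0 q [ 0.78  0.73  1.61 -0.75  1.5   0.93]
dist 0.04428105395172236 deg 0.42565316110477963
[-0.0056, 0.0002, 0.0069] [-0.05, 0.03, -0.06]
[-0.0056, 0.0002, 0.0069] [-0.05, 0.03, -0.06]
[-0.0056, 0.0002, 0.0069] [-0.05, 0.03, -0.06]
[-0.0056, 0.0002, 0.0069] [-0.05, 0.03, -0.06]
[-0.0056, 0.0002, 0.0069] [-0.05, 0.03, -0.06]
```

```bash

python3 -m creep '[[1,[-0.006,0,0.0065],[0,0,0]],[1,[-0.0056,0,0.007],[0,0,0]],[1,[-0.0056,0,0.007],[0,0,0]],[1,[-0.005,0,0.0065],[0,0,0]],[1,[0,0,0],[0,0,0]]]'
python3 - <<'E'
from h import *
rep()
plan(pt(0,.138,.014),orient(55))
E
```

```text
clock: 4.53
tcp_pos: [0.4221, 0.1706, 0.0143]
ee_rot: [0.357, 0.565, 0.683, -0.294]
ft_force: [-1.0, 0.6, 0.5]
width: 0.003
t 4.53 press xyz(tab) [ -0.9 144.5  14.3] zdir [-0.0, -0.82, -0.57] F [-0.87  0.83  0.46] w 0.0 q [ 0.73  0.69  1.68 -0.79  1.46  0.93]
dist 0.006603005546472702 deg 0.46808428675670055
[-0.0007, 0.0002, 0.0011] [-0.05, 0.02, -0.07]
[-0.0007, 0.0002, 0.0011] [-0.05, 0.02, -0.07]
[-0.0007, 0.0002, 0.0011] [-0.05, 0.02, -0.07]
[-0.0007, 0.0002, 0.0011] [-0.05, 0.02, -0.07]
[-0.0007, 0.0002, 0.0011] [-0.05, 0.02, -0.07]
```

```bash
cat >> h.py <<'E'
def arc(th,r=.137,off=.010,tilts=None,side=1):
    """rows through successive leaf angles th (deg from the near side), finger behind leaf"""
    p,R,o=cur()
    for i,t in enumerate(th):
        Rt=orient(tilts[i] if tilts is not None else 55,side); c,s=np.cos(np.radians(t)),np.sin(np.radians(t))
        y=r*c+off*s; z=.043+r*s-off*c
        q=pt(0,side*y,z); print(t,R.inv().apply(q-p).round(4).tolist(),np.degrees((R.inv()*Rt).as_rotvec()).round(1).tolist()); p,R=q,Rt
E
python3 -m creep '[[1,[-0.001,0,0.0015],[0,0,0]],[1,[-0.001,0,0.0015],[0,0,0]],[1,[-0.001,0,0.0015],[0,0,0]],[1,[-0.003,0,-0.002],[0,0,0]],[1,[-0.003,0,-0.002],[0,0,0]]]'
python3 - <<'E'
from h import *
rep()
arc([0,6,12,18,24])
E
```

```text
clock: 5.15
tcp_pos: [0.4233, 0.1653, 0.0214]
ee_rot: [0.357, 0.565, 0.683, -0.294]
ft_force: [1.4, 1.5, -1.2]
width: 0.0
t 5.15 press xyz(tab) [ -0.8 139.1  21.4] zdir [-0.0, -0.82, -0.57] F [ 1.64  1.2  -1.16] w 0.0 q [ 0.72  0.67  1.69 -0.79  1.46  0.92]
0 [-0.0108, 0.0008, -0.0049] [-0.2, 0.1, -0.3]
6 [-0.0116, 0.0, -0.0085] [0.0, 0.0, 0.0]
12 [-0.0124, -0.0, -0.0072] [0.0, 0.0, 0.0]
18 [-0.0131, 0.0, -0.0059] [0.0, 0.0, 0.0]
24 [-0.0137, 0.0, -0.0045] [0.0, 0.0, 0.0]
```

```bash

python3 -m creep '[[1,[-0.007,0.0005,-0.004],[0,0,0]],[1,[-0.007,0.0005,-0.005],[0,0,0]],[1,[-0.007,0,-0.005],[0,0,0]],[1,[-0.008,0,-0.005],[0,0,0]],[1,[-0.008,0,-0.005],[0,0,0]]]'
python3 - <<'E'
from h import *
rep()
d=cap('side','s2.png');cv2.imwrite('pics/s2z.png',cv2.resize(d['pixels'][60:230,180:400,::-1],None,fx=3.5,fy=3.5))
for t in (15,20,25): arc([t])
E
```

```text
clock: 5.78
tcp_pos: [0.4242, 0.1641, 0.0683]
ee_rot: [0.357, 0.565, 0.684, -0.293]
ft_force: [-0.3, -0.0, -1.1]
width: 0.003
t 5.78 press xyz(tab) [-1.000e-01  1.378e+02  6.830e+01] zdir [-0.0, -0.82, -0.57] F [-0.26  0.   -1.15] w 0.0 q [ 0.72  0.59  1.7  -0.79  1.51  0.86]
15 [-0.0012, -0.0006, 0.003] [-0.2, 0.0, -0.4]
20 [-0.0123, -0.0005, -0.0014] [-0.2, 0.0, -0.4]
25 [-0.0238, -0.0004, -0.0049] [-0.2, 0.0, -0.4]
```

View pics/s2z.png

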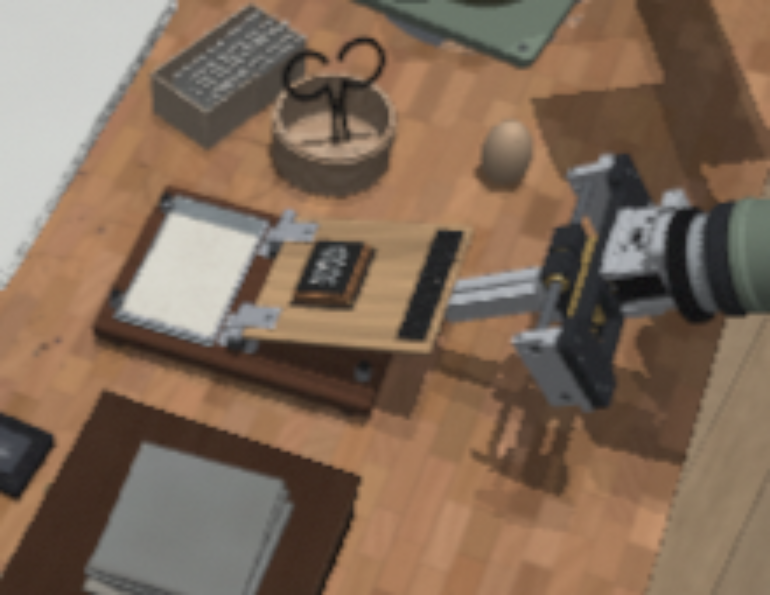

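The leaf is tipped up about 18°, riding on the fingers at zoom (445,300), and the press is unmoved. I'll continue along the arc.

```bash

python3 - <<'E'
from h import *
arc([20,25,30,35,40])
E
```

```text
20 [-0.0123, -0.0005, -0.0014] [-0.2, 0.0, -0.4]
25 [-0.0115, -0.0, -0.0034] [0.0, 0.0, 0.0]
30 [-0.0117, -0.0, -0.0024] [0.0, 0.0, 0.0]
35 [-0.0119, 0.0, -0.0014] [0.0, 0.0, 0.0]
40 [-0.012, -0.0, -0.0004] [0.0, 0.0, 0.0]
```

```bash

python3 -m creep '[[1,[-0.011,-0.0005,-0.0015],[0,0,0]],[1,[-0.0105,0,-0.003],[0,0,0]],[1,[-0.011,0,-0.002],[0,0,0]],[1,[-0.011,0,-0.001],[0,0,0]],[1,[-0.011,0,0],[0,0,0]]]'
python3 - <<'E'
from h import *
rep()
arc([45,50,55,60,65])
E
```

```text
clock: 6.45
tcp_pos: [0.429, 0.138, 0.1217]
ee_rot: [0.357, 0.565, 0.683, -0.293]
ft_force: [-0.2, 0.9, -2.4]
width: 0.005
t 6.45 press xyz(tab) [ -0.5 111.3 121.7] zdir [-0.0, -0.82, -0.57] F [-0.01  0.91 -2.38] w 0.0 q [ 0.68  0.47  1.74 -0.81  1.54  0.78]
45 [-0.0133, 0.0006, -0.0004] [-0.2, 0.0, -0.4]
50 [-0.0119, 0.0, 0.0017] [0.0, 0.0, 0.0]
55 [-0.0117, -0.0, 0.0028] [0.0, 0.0, 0.0]
60 [-0.0114, -0.0, 0.0038] [0.0, 0.0, 0.0]
65 [-0.011, -0.0, 0.0047] [0.0, 0.0, 0.0]
```

```bash

python3 -m creep '[[1,[-0.012,0.0005,0],[0,0,0]],[1,[-0.011,0,0.0015],[0,0,0]],[1,[-0.011,0,0.0025],[0,0,0]],[1,[-0.011,0,0.0035],[0,0,0]],[1,[-0.0105,0,0.0045],[0,0,0]]]'
python3 - <<'E'
from h import *
rep()
arc([70,75,80,85,90])
E
```

```text
clock: 7.08
tcp_pos: [0.4376, 0.0942, 0.1633]
ee_rot: [0.357, 0.565, 0.683, -0.293]
ft_force: [-0.2, 0.2, -1.1]
width: -0.001
t 7.08 press xyz(tab) [ -0.6  66.6 163.3] zdir [-0.0, -0.82, -0.57] F [-0.19  0.2  -1.07] w -0.0 q [ 0.6   0.35  1.79 -0.85  1.53  0.7 ]
70 [-0.01, 0.0007, 0.0056] [-0.2, 0.0, -0.4]
75 [-0.01, -0.0, 0.0066] [0.0, 0.0, 0.0]
80 [-0.0094, 0.0, 0.0074] [0.0, 0.0, 0.0]
85 [-0.0087, -0.0, 0.0082] [0.0, 0.0, 0.0]
90 [-0.008, -0.0, 0.009] [0.0, 0.0, 0.0]
```

```bash

python3 -m creep '[[1,[-0.0095,0.0005,0.0055],[0,0,0]],[1,[-0.0095,0,0.0065],[0,0,0]],[1,[-0.009,0,0.007],[0,0,0]],[1,[-0.0085,0,0.008],[0,0,0]],[1,[-0.0075,0,0.0085],[0,0,0]]]'
python3 - <<'E'
from h import *
rep()
arc([93,97,101,105,110],tilts=[53,51,49,47,45])
d=cap('side','s3.png');cv2.imwrite('pics/s3z.png',cv2.resize(d['pixels'][60:230,180:400,::-1],None,fx=3.5,fy=3.5))
E
```

```text
clock: 7.7
tcp_pos: [0.449, 0.0369, 0.1805]
ee_rot: [0.358, 0.565, 0.683, -0.293]
ft_force: [0.1, 0.5, 0.3]
width: 0.009
t 7.7 press xyz(tab) [ -0.7   8.2 180.5] zdir [-0.0, -0.82, -0.57] F [0.17 0.48 0.28] w 0.01 q [ 0.5   0.27  1.86 -0.9   1.47  0.63]
93 [-0.0029, 0.0008, 0.0045] [-0.2, 2.1, -0.4]
97 [-0.0057, -0.0, 0.0077] [0.0, 2.0, -0.0]
101 [-0.0054, -0.0, 0.0079] [0.0, 2.0, -0.0]
105 [-0.0051, 0.0, 0.0081] [-0.0, 2.0, 0.0]
110 [-0.0059, 0.0, 0.0104] [0.0, 2.0, 0.0]
```

View pics/s3z.png

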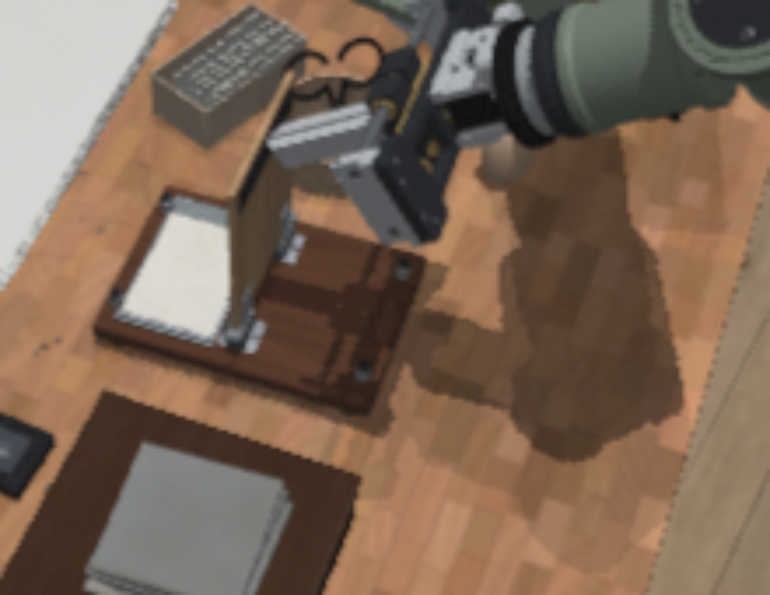

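The leaf is upright, with its top edge at zoom (262,130) and the fingertip against its back at (275,145). I'll keep pushing past upright.

```bash

python3 -m creep '[[1,[-0.004,0.0008,0.007],[0,2,-0.4]],[1,[-0.0057,0,0.008],[0,2,0]],[1,[-0.0054,0,0.008],[0,2,0]],[1,[-0.005,0,0.009],[0,2,0]],[1,[-0.005,0,0.0105],[0,2,0]]]'
python3 - <<'E'
from h import *
rep()
arc([115,120,125,130,135],tilts=[43,41,39,37,35])
E
```

```text
clock: 8.38
tcp_pos: [0.4591, -0.0144, 0.1731]
ee_rot: [0.293, 0.587, 0.714, -0.243]
ft_force: [0.1, -0.0, -0.1]
width: 0.005
t 8.38 press xyz(tab) [ -0.9 -44.1 173.1] zdir [-0.0, -0.7, -0.71] F [ 0.11 -0.07 -0.15] w 0.0 q [ 0.31  0.14  1.92 -0.81  1.31  0.43]
115 [-0.0022, 0.0009, 0.0045] [-0.2, 1.8, -0.1]
120 [-0.0048, -0.0, 0.011] [0.0, 2.0, 0.0]
125 [-0.0042, 0.0, 0.0112] [-0.0, 2.0, 0.0]
130 [-0.0036, -0.0, 0.0114] [0.0, 2.0, -0.0]
135 [-0.003, -0.0, 0.0116] [0.0, 2.0, 0.0]
```

```bash

python3 -m creep '[[1,[-0.003,0.0008,0.007],[0,2,0]],[1,[-0.005,0,0.011],[0,2,0]],[1,[-0.004,0,0.011],[0,2,0]],[1,[-0.0036,0,0.011],[0,2,0]],[1,[-0.003,0,0.011],[0,2,0]]]'
python3 - <<'E'
from h import *
rep()
arc([140,145,150,155,160],tilts=[32,29,26,23,20],off=.014)
d=cap('side','s4.png');cv2.imwrite('pics/s4z.png',cv2.resize(d['pixels'][60:230,180:400,::-1],None,fx=3.5,fy=3.5))
E
```

```text
clock: 9.0
tcp_pos: [0.4692, -0.0643, 0.1472]
ee_rot: [0.229, 0.608, 0.737, -0.188]
ft_force: [0.2, 0.4, -0.2]
width: 0.006
t 9.0 press xyz(tab) [ -0.7 -95.  147.2] zdir [-0.0, -0.57, -0.82] F [ 0.26  0.36 -0.24] w 0.01 q [ 0.09  0.08  1.95 -0.67  1.14  0.2 ]
140 [0.0023, 0.0007, 0.005] [-0.1, 2.4, -0.3]
145 [-0.0024, -0.0, 0.0118] [-0.0, 3.0, -0.0]
150 [-0.0019, 0.0, 0.0119] [0.0, 3.0, 0.0]
155 [-0.0015, -0.0, 0.0119] [0.0, 3.0, 0.0]
160 [-0.0011, -0.0, 0.012] [0.0, 3.0, 0.0]
```

View pics/s4z.png

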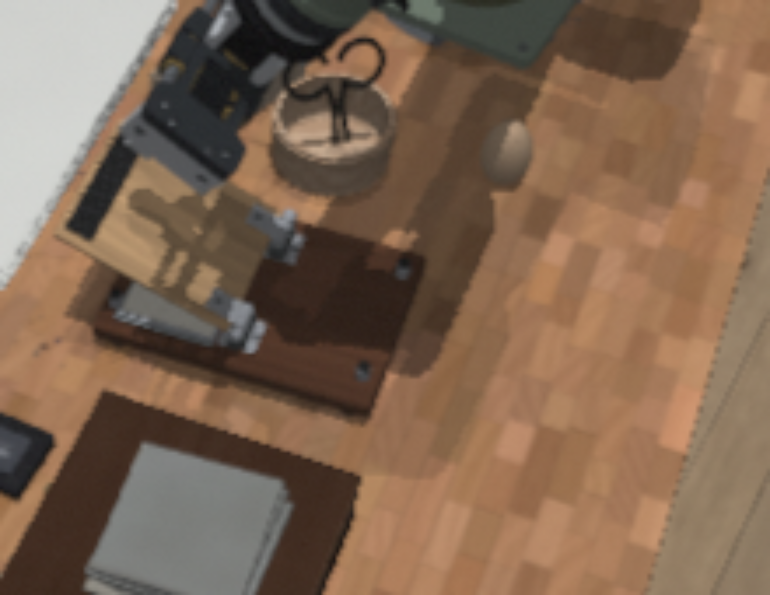

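```bash

python3 - <<'E'
from h import *
plan(pt(0,-.138,.085),orient(15))
E
```

```text
dist 0.07483225228674789 deg 19.455497970533322
[0.0001, 0.0003, 0.015] [-0.03, 3.89, -0.07]
[-0.0009, 0.0003, 0.0149] [-0.03, 3.89, -0.07]
[-0.0019, 0.0003, 0.0148] [-0.03, 3.89, -0.07]
[-0.0029, 0.0002, 0.0147] [-0.03, 3.89, -0.07]
[-0.0039, 0.0002, 0.0145] [-0.03, 3.89, -0.07]
```

```bash

python3 -m creep '[[1,[0,0,0.01],[0,3.9,0]],[1,[-0.001,0,0.013],[0,3.9,0]],[1,[-0.002,0,0.0145],[0,3.9,0]],[1,[-0.003,0,0.0145],[0,3.9,0]],[1,[-0.004,0,0.0145],[0,3.9,0]]]'
python3 - <<'E'
from h import *
rep()
plan(pt(0,-.140,.060),orient(15))
d=cap('side','s5.png');cv2.imwrite('pics/s5z.png',cv2.resize(d['pixels'][60:230,180:400,::-1],None,fx=3.5,fy=3.5))
E
```

```text
clock: 9.68
tcp_pos: [0.4764, -0.104, 0.0916]
ee_rot: [0.098, 0.631, 0.765, -0.079]
ft_force: [0.1, 0.5, 0.1]
width: 0.003
t 9.68 press xyz(tab) [  -1.4 -135.4   91.6] zdir [0.0, -0.25, -0.97] F [0.14 0.44 0.1 ] w 0.0 q [-0.23  0.11  1.94 -0.27  1.   -0.29]
dist 0.03194610409601613 deg 0.6008380921896879
[0.0007, 0.0003, 0.0063] [0.02, -0.1, -0.06]
[0.0007, 0.0003, 0.0063] [0.02, -0.1, -0.06]
[0.0007, 0.0003, 0.0063] [0.02, -0.1, -0.06]
[0.0007, 0.0003, 0.0063] [0.02, -0.1, -0.06]
[0.0007, 0.0003, 0.0063] [0.02, -0.1, -0.06]
```

View pics/s5z.png

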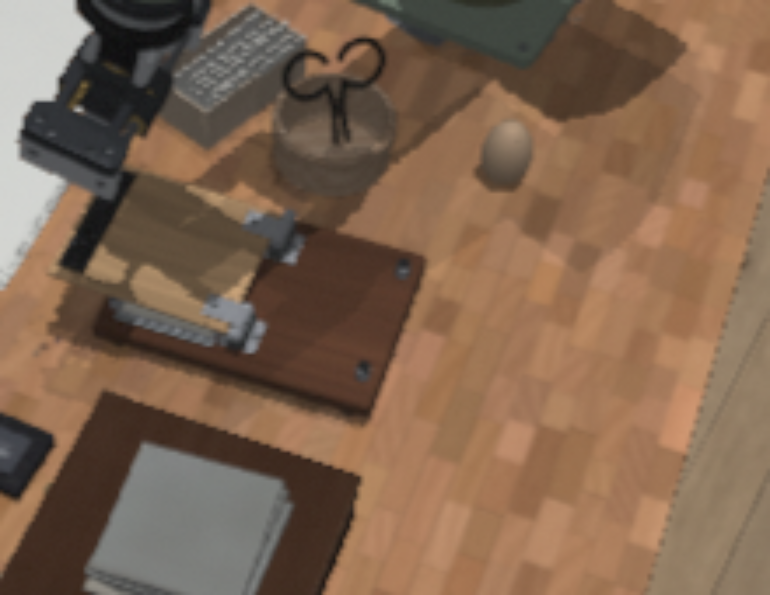

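The leaf is sinking by itself and its free edge is at zoom (95,225), with the fingertips hidden just above the strip. I'll follow it down.

```bash

python3 -m creep '[[1,[0.0007,0.0003,0.003],[0,0,0]],[1,[0.0007,0.0003,0.005],[0,0,0]],[1,[0.0007,0.0003,0.005],[0,0,0]],[1,[0.0007,0.0003,0.005],[0,0,0]],[1,[0.0007,0.0003,0.005],[0,0,0]]]'
python3 - <<'E'
from h import *
rep()
E
python3 -m creep '[[1,[0.0007,0,0.003],[0,0,0]],[1,[0.0004,0,0.002],[0,0,0]],[1,[0.0004,0,0.002],[0,0,0]],[1,[0,0,0.002],[0,0,0]],[1,[0,0,0],[0,0,0]]]'
python3 - <<'E'
from h import *
rep()
plan(pt(0,-.140,.047),orient(15))
E
```

```text
clock: 10.35
tcp_pos: [0.478, -0.1067, 0.0669]
ee_rot: [0.099, 0.631, 0.765, -0.08]
ft_force: [0.2, 0.2, 0.1]
width: 0.004
t 10.35 press xyz(tab) [  -0.4 -138.3   66.9] zdir [0.0, -0.25, -0.97] F [0.26 0.18 0.08] w 0.0 q [-0.24  0.16  1.95 -0.29  0.95 -0.27]
clock: 10.98
tcp_pos: [0.4781, -0.1073, 0.0569]
ee_rot: [0.099, 0.631, 0.765, -0.08]
ft_force: [0.3, 0.9, -0.1]
width: 0.004
t 10.97 press xyz(tab) [  -0.4 -138.9   56.9] zdir [0.0, -0.25, -0.97] F [ 0.44  0.88 -0.15] w 0.0 q [-0.24  0.17  1.95 -0.29  0.93 -0.26]
dist 0.009953130390547127 deg 0.4894354783526476
[0.0003, 0.0001, 0.002] [0.0, -0.08, -0.06]
[0.0003, 0.0001, 0.002] [0.0, -0.08, -0.06]
[0.0003, 0.0001, 0.002] [0.0, -0.08, -0.06]
[0.0003, 0.0001, 0.002] [0.0, -0.08, -0.06]
[0.0003, 0.0001, 0.002] [0.0, -0.08, -0.06]
```

```bash

python3 -m creep '[[1,[0.0005,0,0.002],[0,0,0]],[1,[0.0005,0,0.002],[0,0,0]],[1,[0,0,0],[0,0,0]],[1,[0.0,0,0],[0,0,0]],[1,[0,0,0],[0,0,0]]]'
python3 - <<'E'
from h import *
rep()
E
python3 -m creep '[[1,[0.0005,0,0.002],[0,0,0]],[1,[0.0003,0,0.001],[0,0,0]],[1,[0,0,0],[0,0,0]],[1,[0,0,0],[0,0,0]],[1,[0,0,0],[0,0,0]]]'
python3 - <<'E'
from h import *
rep()
E
```

```text
clock: 11.6
tcp_pos: [0.4783, -0.1076, 0.0534]
ee_rot: [0.099, 0.631, 0.765, -0.08]
ft_force: [-1.5, 0.5, 2.9]
width: 0.004
t 11.6 press xyz(tab) [  -0.2 -139.3   53.4] zdir [0.0, -0.25, -0.97] F [-1.33  0.77  2.94] w 0.0 q [-0.24  0.18  1.95 -0.29  0.92 -0.26]
clock: 12.22
tcp_pos: [0.4784, -0.1078, 0.0506]
ee_rot: [0.099, 0.631, 0.765, -0.081]
ft_force: [-1.5, 1.2, 3.8]
width: 0.011
t 12.22 press xyz(tab) [  -0.2 -139.5   50.6] zdir [0.0, -0.25, -0.97] F [-1.25  1.45  3.77] w 0.01 q [-0.24  0.19  1.96 -0.29  0.91 -0.26]
```

```bash

python3 -m creep '[[1,[0.0005,0,0.002],[0,0,0]],[1,[0.0003,0,0.0015],[0,0,0]],[1,[0,0,0.001],[0,0,0]],[1,[0,0,0.001],[0,0,0]],[1,[0,0,0],[0,0,0]]]'
python3 - <<'E'
from h import *
rep()
E
```

```text
clock: 12.85
tcp_pos: [0.4785, -0.1079, 0.0491]
ee_rot: [0.099, 0.631, 0.765, -0.081]
ft_force: [-2.5, 0.9, 5.8]
width: 0.003
t 12.85 press xyz(tab) [  -0.2 -139.6   49.1] zdir [-0.0, -0.25, -0.97] F [-2.28  1.42  5.79] w 0.0 q [-0.24  0.19  1.95 -0.3   0.91 -0.25]
```

```bash

python3 -m creep '[[1,[0.0005,0,0.002],[0,0,0]],[1,[0.0005,0,0.003],[0,0,0]],[1,[0.0005,0,0.003],[0,0,0]],[1,[0.0005,0,0.003],[0,0,0]],[1,[0.0005,0,0.003],[0,0,0]]]'
python3 - <<'E'
from h import *
rep()
E
```

```text
clock: 13.48
tcp_pos: [0.4787, -0.1082, 0.0479]
ee_rot: [0.098, 0.633, 0.764, -0.084]
ft_force: [-11.2, 8.0, 29.6]
width: 0.001
t 13.47 press xyz(tab) [   0.  -139.9   47.9] zdir [-0.01, -0.26, -0.97] F [-9.45 10.09 29.62] w 0.0 q [-0.23  0.2   1.95 -0.3   0.92 -0.25]
```

```bash

python3 -m creep '[[1,[0,0,0.0005],[0,0,0]],[1,[0,0,0.0005],[0,0,0]],[1,[0,0,0.0005],[0,0,0]],[1,[0,0,0.0005],[0,0,0]],[1,[0,0,0.0005],[0,0,0]]]'
python3 - <<'E'
from h import *
rep()
E
```

```text
clock: 14.1
tcp_pos: [0.4785, -0.108, 0.0488]
ee_rot: [0.098, 0.633, 0.763, -0.085]
ft_force: [-3.5, 2.4, 9.0]
width: 0.004
t 14.1 press xyz(tab) [-1.000e-01 -1.396e+02  4.880e+01] zdir [-0.01, -0.26, -0.97] F [-2.92  2.99  8.96] w 0.0 q [-0.23  0.19  1.95 -0.3   0.92 -0.24]
```

```bash

python3 -m creep '[[1,[0,0,0.0012],[0,0,0]],[1,[0,0,0.0012],[0,0,0]],[1,[0,0,0.0012],[0,0,0]],[1,[0,0,0.0012],[0,0,0]],[1,[0,0,0.0012],[0,0,0]]]'
python3 - <<'E'
from h import *
rep()
E
python3 -m creep '[[1,[0,0,0.0012],[0,0,0]],[1,[0,0,0.0012],[0,0,0]],[1,[0,0,0.0012],[0,0,0]],[1,[0,0,0.0012],[0,0,0]],[1,[0,0,0.0012],[0,0,0]]]'
python3 - <<'E'
from h import *
rep()
d=cap('side','s6.png');cv2.imwrite('pics/s6z.png',cv2.resize(d['pixels'][60:230,180:400,::-1],None,fx=3.5,fy=3.5))
d=cap('top','t6.png');P=world(d)
m=(P[...,2]>.018)&(P[...,2]<.034); m[:, :205]=0; m[:,335:]=0; m[:215]=0; m[300:]=0
m2=(P[...,2]>.037)&(P[...,2]<.055)&~m; m2[:, :205]=0; m2[:,350:]=0; m2[:215]=0; m2[300:]=0
q=P[m2]; A=np.c_[(q-S)@X,(q-S)@Y,np.ones(len(q))]; k=(A[:,1]<-.02)&(abs(A[:,0])<.05)
for lo in np.arange(-.15,-.02,.02):
    j=k&(A[:,1]>lo)&(A[:,1]<lo+.02); print(round(lo,2),j.sum(),np.median(q[j,2]) if j.any() else '')
E
```

```text
clock: 14.72
tcp_pos: [0.4786, -0.108, 0.0486]
ee_rot: [0.097, 0.634, 0.763, -0.085]
ft_force: [-5.4, 4.3, 14.2]
width: 0.006
t 14.72 press xyz(tab) [-1.000e-01 -1.397e+02  4.860e+01] zdir [-0.01, -0.26, -0.97] F [-4.48  5.26 14.21] w 0.01 q [-0.23  0.2   1.95 -0.3   0.92 -0.24]
clock: 15.35
tcp_pos: [0.4785, -0.108, 0.0485]
ee_rot: [0.096, 0.634, 0.762, -0.086]
ft_force: [-5.2, 3.9, 14.9]
width: 0.006
t 15.35 press xyz(tab) [-1.000e-01 -1.397e+02  4.850e+01] zdir [-0.01, -0.25, -0.97] F [-4.29  4.87 14.9 ] w 0.01 q [-0.23  0.2   1.95 -0.3   0.92 -0.24]
-0.15 0 
-0.13 0 
-0.11 0 
-0.09 14 0.04625448758686988
-0.07 35 0.04592771674946212
-0.05 11 0.046897124609678986
-0.03 19 0.04708209670082739
```

View pics/s6z.png

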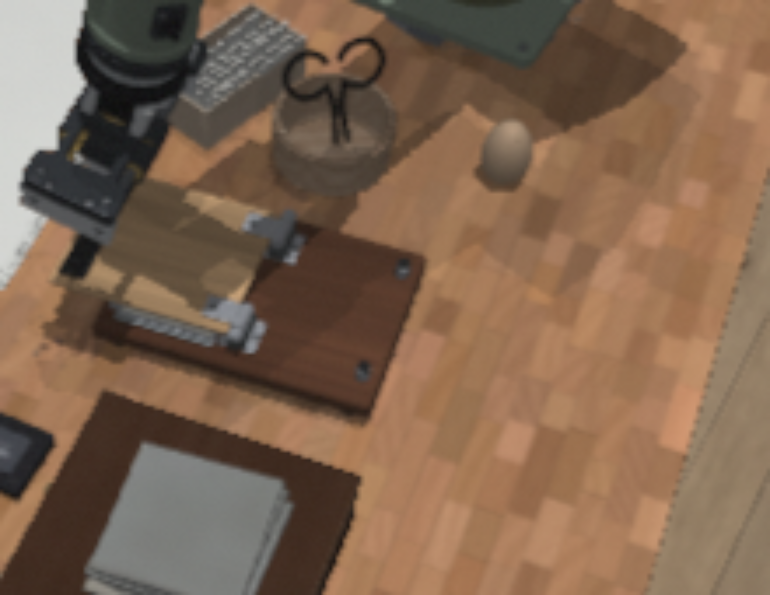

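The picture shows the leaf lying level, its back at 46–47 mm all along, with the fingertips on the strip at zoom (90,240). It held 9–15 N for about 1.9 s. Next I'll release it and go round to the -y side.

```bash

python3 - <<'E'
from h import *
plan(pt(0,-.150,.20),orient(-20))
E
```

```text
dist 0.15180180139795668 deg 34.796187981381244
[-0.0097, -0.0002, -0.0288] [-0.1, 6.96, -0.19]
[-0.0062, -0.0002, -0.0297] [-0.1, 6.96, -0.19]
[-0.0025, -0.0002, -0.0303] [-0.1, 6.96, -0.19]
[0.0012, -0.0001, -0.0303] [-0.1, 6.96, -0.19]
[0.0048, -0.0, -0.03] [-0.1, 6.96, -0.19]
```

```bash

python3 -m creep '[[1,[-0.008,0,-0.029],[0,0,0]],[1,[-0.008,0,-0.029],[0,8,0]],[1,[-0.0025,0,-0.03],[0,8,0]],[1,[0.001,0,-0.03],[0,8,0]],[1,[0.005,0,-0.03],[0,8,0]]]'
python3 - <<'E'
from h import *
rep()
plan(pt(0,-.23,.16),orient(55,-1))
E
```

```text
clock: 16.08
tcp_pos: [0.4784, -0.1034, 0.1992]
ee_rot: [-0.126, 0.63, 0.76, 0.098]
ft_force: [0.2, 0.0, -0.6]
width: 0.003
t 16.07 press xyz(tab) [   0.6 -135.1  199.2] zdir [-0.01, 0.32, -0.95] F [ 0.23 -0.04 -0.61] w 0.0 q [-0.55  0.16  1.65  0.23  1.56 -0.77]
dist 0.10265313020952078 deg 36.63119777367998
[-0.0205, 0.0001, 0.0015] [-0.04, 7.32, -0.15]
[-0.0205, 0.0001, -0.0012] [-0.04, 7.32, -0.15]
[-0.0202, 0.0, -0.0038] [-0.04, 7.32, -0.15]
[-0.0195, -0.0, -0.0063] [-0.04, 7.32, -0.15]
[-0.0186, -0.0001, -0.0087] [-0.04, 7.32, -0.15]
```

```bash

python3 -m creep '[[1,[-0.02,0,0.0015],[0,7.3,0]],[1,[-0.02,0,-0.001],[0,7.3,0]],[1,[-0.02,0,-0.004],[0,7.3,0]],[1,[-0.0195,0,-0.006],[0,7.3,0]],[1,[-0.0185,0,-0.009],[0,7.3,0]]]'
python3 - <<'E'
from h import *
rep()
plan(pt(0,-.205,.06),orient(55,-1))
d=np.load('pics/top0.png.npz'); P=world(d); q=P.reshape(-1,3); x=(q-S)@X; y=(q-S)@Y
for lo in np.arange(-.5,-.12,.05):
    k=(abs(x)<.13)&(y>lo)&(y<lo+.05); print(round(lo,2),q[k,2].max().round(3))
d=cap('side','s7.png');cv2.imwrite('pics/s7z.png',cv2.resize(d['pixels'][40:230,120:340,::-1],None,fx=3.1,fy=3.1))
E
```

```text
clock: 16.7
tcp_pos: [0.5011, -0.2021, 0.1618]
ee_rot: [-0.356, 0.565, 0.682, 0.298]
ft_force: [0.5, 0.2, 0.4]
width: 0.006
t 16.7 press xyz(tab) [   3.6 -236.4  161.8] zdir [0.01, 0.82, -0.57] F [0.5  0.15 0.41] w 0.01 q [-0.83  0.71  1.24  0.5   2.03 -1.  ]
dist 0.10659411056392805 deg 0.7936039789175315
[-0.0132, -0.0008, 0.0167] [0.14, -0.06, -0.05]
[-0.0132, -0.0008, 0.0168] [0.14, -0.06, -0.05]
[-0.0131, -0.0008, 0.0168] [0.14, -0.06, -0.05]
[-0.0131, -0.0008, 0.0168] [0.14, -0.06, -0.05]
[-0.0131, -0.0007, 0.0168] [0.14, -0.06, -0.05]
-0.5 0.035
-0.45 0.039
-0.4 0.04
-0.35 0.036
-0.3 0.036
-0.25 0.034
-0.2 0.032
-0.15 0.042
```

View pics/s7z.png

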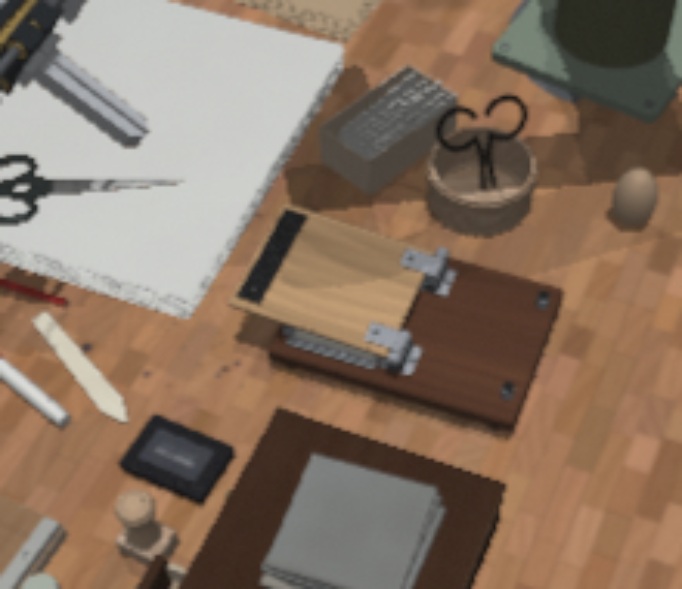

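The leaf rests turned over, its strip at zoom (270,255). A thick white paper stack sits nearby with its near corner at about (340,45)–(190,315), so I'll check its height and extent.

```bash

python3 - <<'E'
from h import *
d=np.load('pics/top0.png.npz'); P=world(d); q=P.reshape(-1,3); x=(q-S)@X; y=(q-S)@Y
print('cols x:',np.arange(-.14,.14,.02).round(2))
for lo in np.arange(-.36,-.10,.02):
    print(round(lo,2),[int(1000*q[k,2].max()) if (k:=(x>xx)&(x<xx+.02)&(y>lo)&(y<lo+.02)).any() else -1 for xx in np.arange(-.14,.14,.02)])
d=np.load('pics/t6.png.npz')
E
```

```text
cols x: [-0.14 -0.12 -0.1  -0.08 -0.06 -0.04 -0.02  0.    0.02  0.04  0.06  0.08
  0.1   0.12  0.14]
-0.36 [30, 30, 31, 32, 34, 35, 30, 32, 30, 30, 10, 4, 4, 3, 19]
-0.34 [31, 31, 31, 33, 36, 34, 31, 32, 31, 32, 9, 6, 7, 4, 19]
-0.32 [32, 31, 30, 34, 35, 30, 31, 30, 30, 31, 9, 8, 9, 4, 17]
-0.3 [30, 31, 31, 34, 35, 32, 29, 31, 30, 33, 4, 3, 7, 8, 4]
-0.28 [31, 31, 31, 34, 30, 32, 31, 31, 31, 31, 4, 4, 4, 8, 5]
-0.26 [30, 31, 31, 30, 30, 30, 30, 31, 31, 31, 3, 3, 4, 7, 8]
-0.24 [31, 31, 30, 31, 31, 31, 32, 30, 31, 34, 4, 3, 4, 5, 8]
-0.22 [32, 29, 32, 30, 31, 32, 32, 31, 33, 33, 4, 4, 4, 4, 7]
-0.2 [30, 31, 30, 30, 30, 31, 30, 31, 32, 32, 3, 3, 4, 6, 4]
-0.18 [4, 4, 5, 5, 4, 3, 3, 6, 3, 4, 4, 4, 5, 4, 4]
-0.16 [5, 4, 3, 4, 4, 3, 4, 3, 4, 4, 4, 3, 3, 4, 6]
-0.14 [5, 4, 3, 5, 4, 4, 3, 2, 4, 4, 6, 5, 3, 3, 3]
-0.12 [5, 3, 5, 29, 41, 28, 31, 30, 29, 42, 28, 4, 4, 4, 3]
```

```bash

python3 - <<'E'
from h import *
d=cap('top','t8.png');P=world(d);q=P.reshape(-1,3); x=(q-S)@X; y=(q-S)@Y
for lo in np.arange(-.16,-.01,.01):
    k=(abs(x)<.04)&(y>lo)&(y<lo+.01)&(q[:,2]>.035)&(q[:,2]<.08); print(round(lo,2),k.sum(),np.median(q[k,2]).round(4) if k.any() else '')
cv2.imwrite('pics/t8z.png',cv2.resize(d['pixels'][200:320,190:370,::-1],None,fx=4,fy=4))
plan(pt(0,-.21,.08),orient(50,-1))
E
```

```text
-0.16 13 0.0558
-0.15 138 0.0564
-0.14 144 0.0565
-0.13 152 0.0553
-0.12 149 0.0537
-0.11 143 0.0533
-0.1 146 0.0525
-0.09 146 0.0518
-0.08 142 0.0514
-0.07 146 0.0508
-0.06 141 0.05
-0.05 146 0.0493
-0.04 144 0.0486
-0.03 144 0.0484
-0.02 142 0.0476
dist 0.07900309515836686 deg 5.825114562627373
[-0.0094, -0.0002, 0.0127] [0.11, -1.15, -0.17]
[-0.0091, -0.0002, 0.0129] [0.11, -1.15, -0.17]
[-0.0089, -0.0002, 0.0131] [0.11, -1.15, -0.17]
[-0.0086, -0.0002, 0.0133] [0.11, -1.15, -0.17]
[-0.0083, -0.0002, 0.0134] [0.11, -1.15, -0.17]
```

View pics/t8z.png

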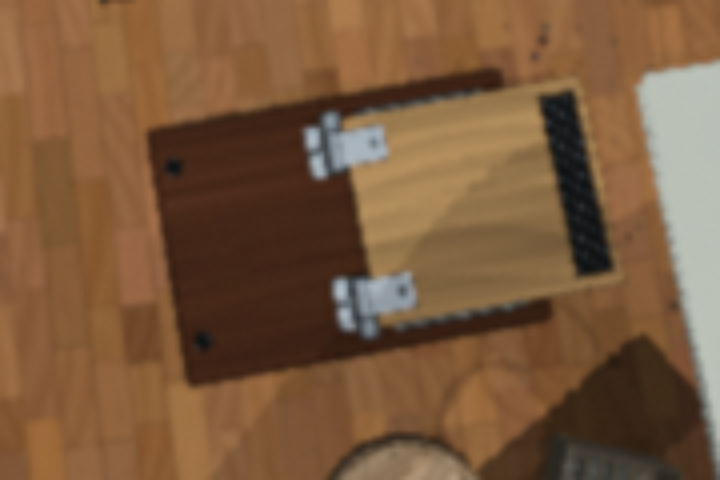

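The picture shows the leaf turned over, its strip at zoom (575,180), with the stack edge about 40 px beyond at (650,150). The free edge's back is at 56 mm, so the underside is about 48 mm. That matches a rest angle near 3.08.

```bash

python3 -m creep '[[1,[-0.0094,0,0.0127],[0,-1.2,0]],[1,[-0.009,0,0.013],[0,-1.2,0]],[1,[-0.009,0,0.013],[0,-1.2,0]],[1,[-0.0075,0,0.012],[0,-1.2,0]],[1,[-0.006,0,0.009],[0,-1,0]]]'
python3 - <<'E'
from h import *
rep()
plan(pt(0,-.205,.071),orient(50,-1))
plan(pt(0,-.142,.018),orient(50,-1))
E
```

```text
clock: 17.42
tcp_pos: [0.4956, -0.1781, 0.0836]
ee_rot: [-0.321, 0.583, 0.698, 0.266]
ft_force: [0.8, -1.0, 1.4]
width: 0.003
t 17.43 press xyz(tab) [   2.9 -211.8   83.6] zdir [0.01, 0.76, -0.65] F [ 0.6  -1.12  1.36] w 0.0 q [-0.8   0.71  1.36  0.45  1.81 -1.04]
dist 0.014620276519550895 deg 1.2808659907429458
[-0.001, -0.0006, 0.0027] [0.13, 0.16, -0.16]
[-0.001, -0.0006, 0.0027] [0.13, 0.16, -0.16]
[-0.001, -0.0006, 0.0027] [0.13, 0.16, -0.16]
[-0.0011, -0.0006, 0.0027] [0.13, 0.16, -0.16]
[-0.0011, -0.0006, 0.0027] [0.13, 0.16, -0.16]
dist 0.09583391000930998 deg 1.2808659907429458
[-0.0008, -0.0008, 0.0191] [0.13, 0.16, -0.16]
[-0.0009, -0.0007, 0.0191] [0.13, 0.16, -0.16]
[-0.0009, -0.0007, 0.0191] [0.13, 0.16, -0.16]
[-0.001, -0.0007, 0.0191] [0.13, 0.16, -0.16]
[-0.001, -0.0006, 0.0191] [0.13, 0.16, -0.16]
```

```bash

python3 -m creep '[[1,[-0.003,-0.001,0.01],[0,0,0]],[1,[-0.0015,-0.001,0.013],[0,0,0]],[1,[-0.001,-0.0005,0.013],[0,0,0]],[1,[0,0,0.01],[0,0,0]],[1,[0,0,0],[0,0,0]]]'
python3 - <<'E'
from h import *
rep()
plan(pt(0,-.142,.018),orient(50,-1))
d=cap('side','s9.png');cv2.imwrite('pics/s9z.png',cv2.resize(d['pixels'][90:190,180:310,::-1],None,fx=5,fy=5))
E
```

```text
clock: 18.05
tcp_pos: [0.4869, -0.1448, 0.0476]
ee_rot: [-0.32, 0.583, 0.698, 0.265]
ft_force: [0.7, 0.8, -0.0]
width: 0.002
t 18.05 press xyz(tab) [   0.9 -177.4   47.6] zdir [0.01, 0.76, -0.65] F [ 0.86  0.65 -0.01] w 0.0 q [-0.77  0.71  1.45  0.46  1.72 -1.06]
dist 0.046205124896941306 deg 1.2905663413964508
[0.0002, -0.0003, 0.0092] [0.12, 0.17, -0.15]
[0.0001, -0.0003, 0.0092] [0.12, 0.17, -0.15]
[0.0001, -0.0002, 0.0092] [0.12, 0.17, -0.15]
[0.0001, -0.0002, 0.0092] [0.12, 0.17, -0.15]
[0.0, -0.0002, 0.0092] [0.12, 0.17, -0.15]
```

View pics/s9z.png

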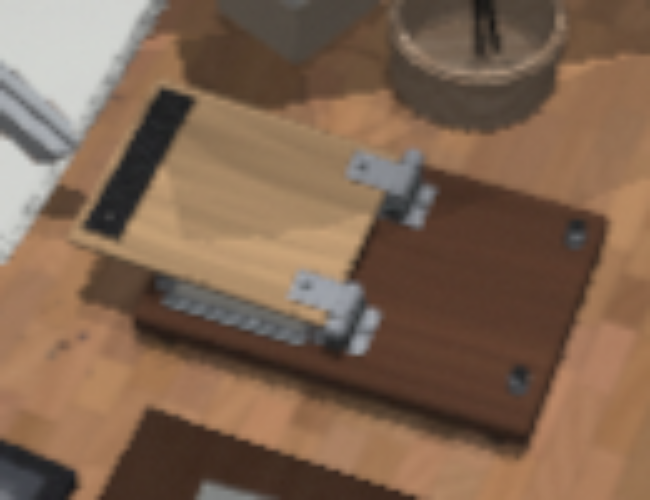

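The tip at zoom (65,150) is clear of the leaf edge and aimed below it. Inserting now.

```bash

python3 -m creep '[[1,[0.0005,-0.0005,0.009],[0,0,0]],[1,[0,-0.0005,0.01],[0,0,0]],[1,[0,0,0.01],[0,0,0]],[1,[0,0,0.009],[0,0,0]],[1,[0,0,0],[0,0,0]]]'
python3 - <<'E'
from h import *
rep()
arc([6,9,12,15,19],side=-1,tilts=[50]*5,r=.138)
E
```

```text
clock: 18.73
tcp_pos: [0.4809, -0.1155, 0.0218]
ee_rot: [-0.319, 0.583, 0.698, 0.265]
ft_force: [-0.3, 0.6, 0.2]
width: 0.007
t 18.73 press xyz(tab) [   0.7 -147.5   21.8] zdir [0.01, 0.76, -0.66] F [-0.17  0.63  0.24] w 0.01 q [-0.75  0.72  1.51  0.47  1.65 -1.07]
6 [0.0254, -0.0009, -0.0099] [0.7, 0.9, -0.7]
9 [0.0058, 0.0, -0.0043] [0.0, 0.0, 0.0]
12 [0.006, 0.0, -0.004] [0.0, 0.0, 0.0]
15 [0.0062, -0.0, -0.0037] [0.0, 0.0, 0.0]
19 [0.0086, 0.0, -0.0044] [0.0, 0.0, 0.0]
```

```bash

python3 -m creep '[[1,[0.005,-0.0005,0.003],[0,0,0]],[1,[0.006,-0.0005,-0.003],[0,0,0]],[1,[0.007,0,-0.004],[0,0,0]],[1,[0.007,0,-0.004],[0,0,0]],[1,[0.007,0,-0.004],[0,0,0]]]'
python3 - <<'E'
from h import *
rep()
arc([12,16,20,25,30],side=-1,tilts=[50]*5,r=.138)
d=cap('side','s10.png');cv2.imwrite('pics/s10z.png',cv2.resize(d['pixels'][90:190,180:310,::-1],None,fx=5,fy=5))
E
```

```text
clock: 19.35
tcp_pos: [0.478, -0.1047, 0.056]
ee_rot: [-0.318, 0.584, 0.699, 0.265]
ft_force: [-0.6, 0.2, -1.0]
width: 0.004
t 19.35 press xyz(tab) [  -0.  -136.4   56. ] zdir [0.01, 0.75, -0.66] F [-0.56  0.33 -1.  ] w 0.0 q [-0.74  0.65  1.54  0.48  1.68 -1.04]
12 [0.004, 0.0, -0.0044] [0.7, 1.1, -0.7]
16 [0.0084, -0.0, -0.0048] [0.0, 0.0, 0.0]
20 [0.0087, 0.0, -0.0043] [0.0, 0.0, 0.0]
25 [0.0112, 0.0, -0.0045] [0.0, 0.0, 0.0]
30 [0.0116, -0.0, -0.0035] [0.0, 0.0, 0.0]
```

View pics/s10z.png

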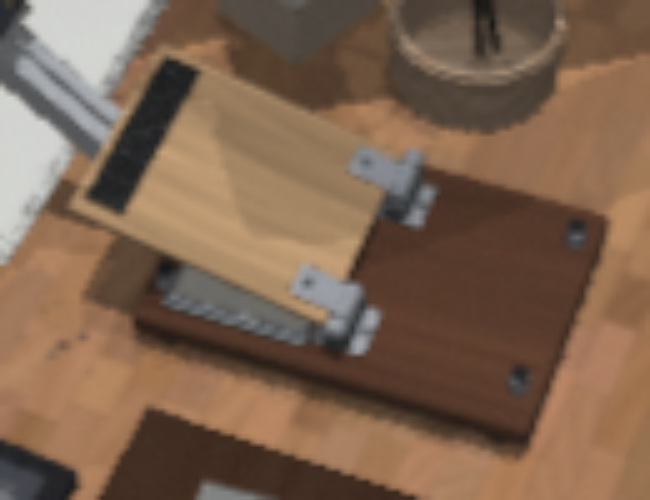

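The fingers are under the edge at zoom (105,140), and the leaf is lifting with the press unmoved.

```bash

python3 -m creep '[[1,[0.007,0,-0.0045],[0,0,0]],[1,[0.0085,0,-0.0045],[0,0,0]],[1,[0.009,0,-0.004],[0,0,0]],[1,[0.0105,0,-0.004],[0,0,0]],[1,[0.011,0,-0.0035],[0,0,0]]]'
python3 - <<'E'
from h import *
rep()
arc([30,35,40,45,50],side=-1,tilts=[50]*5)
E
```

```text
clock: 20.02
tcp_pos: [0.4756, -0.0888, 0.1082]
ee_rot: [-0.318, 0.583, 0.699, 0.265]
ft_force: [0.3, -0.4, -1.2]
width: 0.007
t 20.02 press xyz(tab) [   0.8 -120.3  108.2] zdir [0.01, 0.75, -0.66] F [ 0.18 -0.44 -1.18] w 0.01 q [-0.72  0.55  1.56  0.5   1.74 -1.  ]
30 [-0.0063, -0.0007, 0.001] [0.8, 1.1, -0.7]
35 [0.0117, -0.0, -0.0024] [0.0, 0.0, 0.0]
40 [0.0119, 0.0, -0.0014] [0.0, 0.0, 0.0]
45 [0.012, 0.0, -0.0004] [0.0, 0.0, 0.0]
50 [0.012, -0.0, 0.0007] [0.0, 0.0, 0.0]
```

```bash

python3 -m creep '[[1,[0.01,-0.0005,-0.001],[0,0,0]],[1,[0.011,0,-0.001],[0,0,0]],[1,[0.011,0,0],[0,0,0]],[1,[0.011,0,0.001],[0,0,0]],[1,[0.011,0,0.002],[0,0,0]]]'
python3 - <<'E'
from h import *
rep()
arc([60,65,70,75,80],side=-1,tilts=[50]*5)
d=cap('side','s11.png');cv2.imwrite('pics/s11z.png',cv2.resize(d['pixels'][60:190,160:330,::-1],None,fx=4,fy=4))
E
```

```text
clock: 20.65
tcp_pos: [0.4682, -0.0508, 0.1514]
ee_rot: [-0.317, 0.583, 0.699, 0.265]
ft_force: [0.2, 0.1, -0.2]
width: 0.002
t 20.65 press xyz(tab) [  0.9 -81.5 151.4] zdir [0.01, 0.75, -0.66] F [ 0.19  0.11 -0.15] w 0.0 q [-0.68  0.44  1.62  0.53  1.77 -0.94]
60 [0.0068, -0.001, -0.0002] [0.8, 1.1, -0.6]
65 [0.0114, 0.0, 0.0038] [0.0, 0.0, 0.0]
70 [0.011, 0.0, 0.0047] [0.0, 0.0, 0.0]
75 [0.0105, 0.0, 0.0057] [0.0, 0.0, 0.0]
80 [0.01, -0.0, 0.0066] [0.0, 0.0, 0.0]
```

View pics/s11z.png

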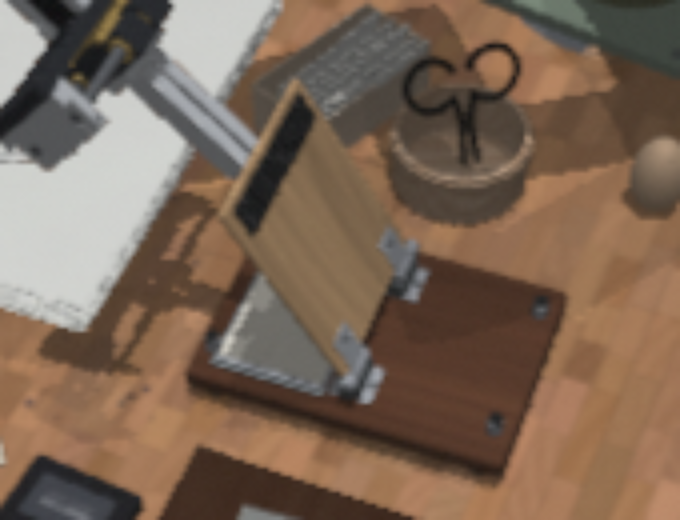

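The leaf is about 60° up off the card, pushed by the tip behind its edge at zoom (245,170). Continuing.

```bash

python3 -m creep '[[1,[0.0095,-0.0005,0.003],[0,0,0]],[1,[0.0105,0,0.004],[0,0,0]],[1,[0.0105,0,0.005],[0,0,0]],[1,[0.01,0,0.006],[0,0,0]],[1,[0.0095,0,0.0065],[0,0,0]]]'
python3 - <<'E'
from h import *
rep()
arc([88,92,96,100,104],side=-1,tilts=[50,49,48,47,45])
E
```

```text
clock: 21.32
tcp_pos: [0.4577, 0.0039, 0.1754]
ee_rot: [-0.318, 0.583, 0.699, 0.266]
ft_force: [0.2, -1.0, -0.3]
width: 0.002
t 21.32 press xyz(tab) [  1.3 -25.9 175.4] zdir [0.01, 0.75, -0.66] F [ 0.03 -1.04 -0.33] w 0.0 q [-0.61  0.34  1.7   0.57  1.75 -0.88]
88 [0.0105, -0.0015, 0.0056] [0.8, 1.1, -0.6]
92 [0.0067, 0.0, 0.0069] [-0.0, -1.0, 0.0]
96 [0.0063, -0.0, 0.0072] [0.0, -1.0, -0.0]
100 [0.0059, 0.0, 0.0075] [0.0, -1.0, -0.0]
104 [0.0055, 0.0, 0.0078] [0.0, -2.0, 0.0]
```

```bash

python3 -m creep '[[1,[0.0085,-0.0008,0.006],[0,0,0]],[1,[0.0075,-0.0005,0.007],[0,-1,0]],[1,[0.0065,0,0.0075],[0,-1,0]],[1,[0.006,0,0.008],[0,-1,0]],[1,[0.0055,0,0.0085],[0,-1,0]]]'
python3 - <<'E'
from h import *
rep()
arc([108,112,116,120,124],side=-1,tilts=[44,42,40,38,36])
d=cap('side','s12.png');cv2.imwrite('pics/s12z.png',cv2.resize(d['pixels'][60:190,160:330,::-1],None,fx=4,fy=4))
E
```

```text
clock: 21.95
tcp_pos: [0.4464, 0.0568, 0.176]
ee_rot: [-0.292, 0.592, 0.711, 0.244]
ft_force: [0.0, -0.1, 0.6]
width: 0.008
t 21.95 press xyz(tab) [  0.7  28.2 176. ] zdir [0.01, 0.7, -0.71] F [ 0.01 -0.06  0.61] w 0.01 q [-0.52  0.24  1.79  0.57  1.66 -0.81]
108 [0.0035, -0.0008, 0.003] [0.7, -0.7, -0.6]
112 [0.0048, 0.0, 0.0083] [0.0, -2.0, -0.0]
116 [0.0045, -0.0, 0.0085] [-0.0, -2.0, 0.0]
120 [0.0042, 0.0, 0.0086] [-0.0, -2.0, 0.0]
124 [0.0039, 0.0, 0.0087] [0.0, -2.0, 0.0]
```

View pics/s12z.png

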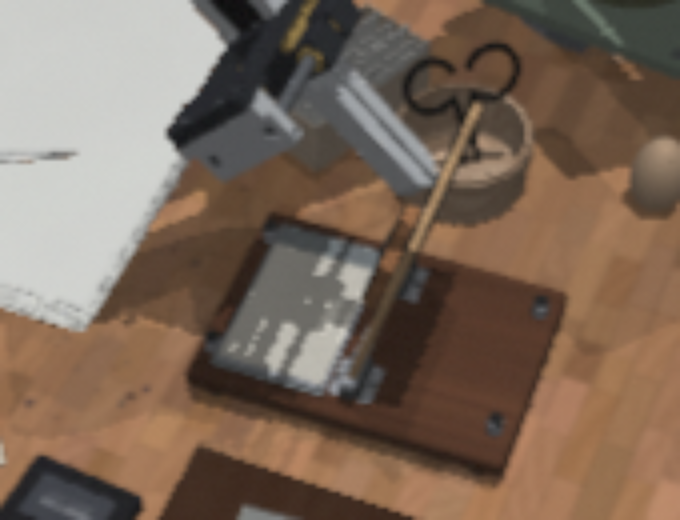

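The leaf is past upright toward the open side, its top edge at zoom (475,110). One more push, then I'll let it sink.

```bash

python3 -m creep '[[1,[0.004,-0.0008,0.006],[0,-1,0]],[1,[0.0048,0,0.008],[0,-2,0]],[1,[0.0045,0,0.0085],[0,-2,0]],[1,[0.004,0,0.0085],[0,-2,0]],[1,[0.004,0,0.0085],[0,-2,0]]]'
python3 -m creep '[[1,[0.003,0,0.008],[0,-1,0]],[1,[0.003,0,0.004],[0,0,0]],[1,[0,0,0],[0,0,0]],[1,[0,0,-0.01],[0,0,0]],[1,[0,0,-0.025],[0,0,0]]]'
python3 - <<'E'
from h import *
rep()
d=cap('side','s13.png');cv2.imwrite('pics/s13z.png',cv2.resize(d['pixels'][60:190,160:330,::-1],None,fx=4,fy=4))
E
```

```text
clock: 22.62
tcp_pos: [0.437, 0.1017, 0.1596]
ee_rot: [-0.232, 0.61, 0.732, 0.194]
ft_force: [-1.3, -0.2, -0.3]
width: 0.007
clock: 23.25
tcp_pos: [0.4364, 0.0957, 0.1813]
ee_rot: [-0.227, 0.611, 0.735, 0.187]
ft_force: [0.3, 0.6, 0.2]
width: 0.008
t 23.25 press xyz(tab) [ -1.5  68.4 181.3] zdir [0.01, 0.56, -0.83] F [0.42 0.51 0.24] w 0.01 q [-0.37  0.1   1.85  0.5   1.54 -0.66]
```

View pics/s13z.png

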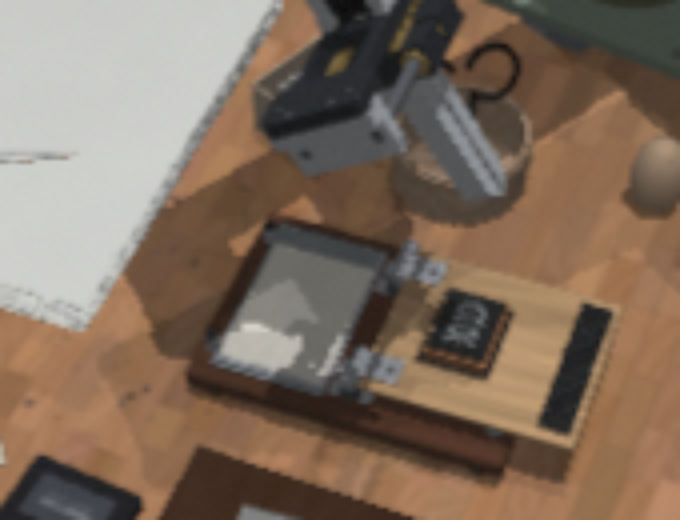

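The leaf is sinking open, its strip at zoom (580,365) and the fingers clear of it. I'll back the tool off, wait, then check.

```bash

python3 -m creep '[[1,[0,0,-0.03],[0,0,0]],[1,[0,0,-0.03],[0,0,0]],[1,[0,0,-0.03],[0,0,0]],[1,[0,0,-0.02],[0,0,0]],[1,[0,0,0],[0,0,0]]]'
python3 -m creep '[[1,[0,0,0],[0,0,0]],[1,[0,0,0],[0,0,0]],[1,[0,0,0],[0,0,0]],[1,[0,0,0],[0,0,0]],[1,[0,0,0],[0,0,0]]]'
python3 -m creep '[[1,[0,0,0],[0,0,0]],[1,[0,0,0],[0,0,0]],[1,[0,0,0],[0,0,0]],[1,[0,0,0],[0,0,0]],[1,[0,0,0],[0,0,0]]]'
python3 -m creep '[[1,[0,0,0],[0,0,0]],[1,[0,0,0],[0,0,0]],[1,[0,0,0],[0,0,0]],[1,[0,0,0],[0,0,0]],[1,[0,0,0],[0,0,0]]]'
python3 - <<'E'
from h import *
rep()
d=cap('top','t14.png');P=world(d);q=P.reshape(-1,3); x=(q-S)@X; y=(q-S)@Y
for lo in (.02,.04,.085,.10,.115,.13,.14):
    k=(abs(x)<.05)&(y>lo)&(y<lo+.01)&(q[:,2]>.03)&(q[:,2]<.08); print(round(lo,2),k.sum(),np.median(q[k,2]).round(4))
P0=world(np.load('pics/top0.png.npz'))
for PP in(P0,P):
    m=(PP[...,2]>.018)&(PP[...,2]<.034); m[:, :205]=0; m[:,335:]=0; m[:215]=0; m[300:]=0
    print(cv2.minAreaRect(PP[m][:,:2].astype(np.float32)))
cv2.imwrite('pics/t14z.png',cv2.resize(d['pixels'][110:310,180:400,::-1],None,fx=3,fy=3))
E
```

```text
clock: 23.92
tcp_pos: [0.4526, 0.0277, 0.2795]
ee_rot: [-0.221, 0.614, 0.734, 0.189]
ft_force: [0.5, -0.1, -0.3]
width: 0.004
clock: 24.55
tcp_pos: [0.4509, 0.0293, 0.2768]
ee_rot: [-0.223, 0.613, 0.734, 0.189]
ft_force: [0.3, 0.1, -0.6]
width: 0.008
clock: 25.18
tcp_pos: [0.4509, 0.0293, 0.2769]
ee_rot: [-0.223, 0.613, 0.734, 0.189]
ft_force: [-0.0, -0.6, -0.8]
width: 0.008
clock: 25.8
tcp_pos: [0.4509, 0.0293, 0.2769]
ee_rot: [-0.223, 0.613, 0.734, 0.189]
ft_force: [0.2, -0.5, 0.0]
width: 0.003
t 25.8 press xyz(tab) [ -0.3   0.4 276.9] zdir [0.01, 0.56, -0.83] F [ 0.09 -0.51  0.02] w 0.0 q [-0.49  0.06  1.68  0.47  1.77 -0.66]
0.02 182 0.0469
0.04 183 0.0565
0.09 178 0.0465
0.1 177 0.0462
0.12 181 0.0465
0.13 186 0.0478
0.14 178 0.0472
((0.45131054520606995, 0.029042042791843414), (0.15623758733272552, 0.22421416640281677), 11.306584358215332)
((0.45075052976608276, 0.03261517733335495), (0.15627847611904144, 0.21664515137672424), 11.273604393005371)
```

View pics/t14z.png

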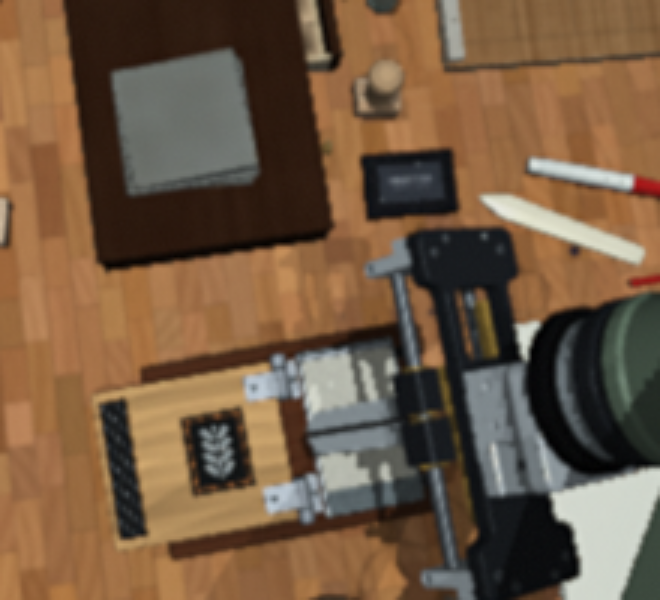

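The leaf lies flat and open: its top measures 46–47 mm all along, with the strip at zoom (122,470). The ink pad at (410,183) and the hand stamp at (380,85) are undisturbed. The gripper hides the card end of the press, but the visible end has not moved.

```bash
python3 -c "
from bench import manip
manip.close_job()"
```

```text
the job is handed in; nothing more can be done
```

I made one print on the press and handed the job in at about 26 s; no verdict came back. With shut fingers I tipped the leaf up by its free edge, turned it over the spine and pressed it down. I then turned it back from the other side and let it sink open.

**Press force:** the leaf was held on its stops at 9–15 N for about 1.9 s, with a brief rise to about 30 N as it first went down. While it was down, the depth image showed its back at 46–47 mm along the visible part.

**Last checks:**
- **Leaf:** it lies flat, with its top at 46–47 mm all along the board and no slope. I took only one depth image after it settled, so stillness is judged from waiting nearly 2 s.
- **Press:** the visible (leaf) end is within about 1 mm of its start position and its yaw is unchanged. The gripper hid the card end in that last picture, so the fitted outline came out 8 mm short.
- **Bystanders:** the ink pad and the hand stamp look undisturbed in the last picture. I did not measure them again, and I did not check the block stamp separately; the arm stayed away from all three.
- **Robot:** it was well clear, with the tip about 0.28 m up and contact force near zero.

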